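Change over the incubator trays

ROBOT

A 6-joint arm with a two-finger parallel gripper is mounted at the origin on the work surface. World frame = base frame: x ahead of the robot, y to its left, z up, the work surface at z = 0. Lengths are in m, angles in rad, forces in N, time in s.
With the tool pointing down it reaches from about 0.3 to 0.775 m from the base axis. Payload 14.6 kg.
Tool frame: the origin (TCP) lies at the very end of the fingers, on their centre line; the grasp point (between the pads) lies 19 mm behind it; x points along the fingers, z is the direction in which the jaws open and shut, and the axes are right-handed (so a half turn about x gives the same grasp; the last joint's range is limited). The gripper opens to 85 mm and grips with 20 to 120 N. Pads are 22 mm wide; open, the fingers measure 114 mm over their backs; the gripper's body (76 mm by 85 mm) begins 54 mm behind the grasp point. The pads swing forward as they close: fully open they stand 13 mm farther back than shut.
Start: joints at [1.24, 0.3, 1.521, -0, 1.321, -0.067], TCP at [0.143, 0.531, 0.231] pointing down, gripper open.
Joint ranges: [-3.03, 3.03], [-0.79, 2.21], [0.23, 2.52], [-1.04, 4.18], [0, 3.07], [-2.55, 2.55]. Speed limits (rad/s): [2.22, 2.22, 2.57, 3.14, 3.14, 3.14].

INTERFACE

Orientations are given as a rotation vector (axis times angle).
In Python, from workcell import get_obs, viewer, robot gives the robot as it stands.
- The arm moves only by the shell command python3 -m pendant 'ROWS' [FORCE]. ROWS is JSON, one flat list of numbers, 5 for each row, row after row: the closure, from 0 (fully open) to 1 (shut), then the shift along the world's x, y, z in mm, then the turn about the world's z in rad. A call has 1 to 8 rows; each row shifts and turns the commanded pose from where the row before left it; what a row does not reach is not made up. A row lasts 1/10 s, in which the tool goes at most 50 mm and 8.59 degrees, less where a joint would pass 70% of its speed; a pose out of reach is approached as far as the arm can. A call is refused whole if a number of a shift passes 50 or a number of a turn 0.15, either way. A call with a gripper value outside its range is refused whole. The fingers move at their own pace and stop on an object; FORCE is the grip in N (left out, the last holds). Time passes only in rows, so rows that do not move let the fingers close. It gives the time, the measured TCP pose, the force and the opening at its end, in the units of the state.
- get_obs(): the state, without advancing time (a new reading comes with each control period).
- viewer.read_camera(name): name is "scene" or "top" or "wrist"; returns a dict with "color" (420x560x3 uint8, red, green, blue), "K" (3x3 intrinsics, pixels), "R" (3x3) and "t" (3): a world point X has camera coordinates R X + t. Camera axes: x right, y down, z forward; pixel columns grow to the right and rows downward; lengths in m; the calibration is good to about 2 mm. A picture is of the moment at which its call begins. There is no depth.
- robot.sign_off(): hands the job in, once; it reports no verdict.
The state is a dict: "t": time; "joints": joint angles; "dq": joint speeds; "joint_torque": joint torques, N m; "position": TCP position; "orientation": TCP orientation; "ft_force": force on the tool from outside, world axes, zero at the start; "wrist_torque": the same for the moment, N m; "width": finger opening in m.
Only numpy, scipy, OpenCV 4.12 (cv2) and the standard library are available. Lean on these libraries where they do the work, as an engineer would, in place of code of your own. Each camera call takes 0.05 s, during which the arm holds its last target.

TASK

Only one tray of the slide incubator may be out at a time: push the blue tray, which was left standing open, fully home, then hook a fingertip behind the yellow lip and draw the yellow tray all the way out to its stop. The red-capped jar on it must stay standing in its place and ride out with the tray, never picked up; leave the green tray shut and everything else on the table where it is.

Things in the scene. Friction and masses are not known exactly. Their poses are not given: they have to be found in the camera images.
- yellow_tray (a joint): Travel of the yellow tray along its straight level rails, m: 0 fully home, 0.110 at its outer stop. Slides with about 2 N of friction, stays where it is left, no spring or latch. Starts home.
- blue_tray (a joint): Travel of the blue tray along its straight level rails, m: 0 fully home, 0.110 at its outer stop. Slides with about 2 N of friction, stays where it is left, no spring or latch. Starts 50 to 90 mm out.
- green_tray (a joint): Travel of the green tray along its straight level rails, m: 0 fully home, 0.110 at its outer stop. Slides with about 2 N of friction, stays where it is left, no spring or latch. Starts home and stays so.
- yellow_lip (a point): Centre of the yellow lip's top edge, 65 mm above the table: an upright plate 8 mm thick (x), 76 wide (y), 35 high above the tray's floor, at the tray's robot-side end. x points level the way the tray closes, y along the lip, z up. Behind it the tray floor is bare and open above; when shut, the hood begins 62 mm behind the lip's centre. A jar stands 95 mm behind the lip.
- blue_lip (a point): Centre of the blue lip's top edge, 65 mm above the table: an upright plate 8 mm thick (x), 76 wide (y), 35 high above the tray's floor, at the tray's robot-side end. x points level the way the tray closes, y along the lip, z up. Behind it the tray floor is bare and open above; when shut, the hood begins 62 mm behind the lip's centre. No jar.
- green_lip (a point): Centre of the green lip's top edge, 65 mm above the table: an upright plate 8 mm thick (x), 76 wide (y), 35 high above the tray's floor, at the tray's robot-side end. x points level the way the tray closes, y along the lip, z up. Behind it the tray floor is bare and open above; when shut, the hood begins 62 mm behind the lip's centre. A jar stands 95 mm behind the lip.
- incubator: White bench-top incubator with clear hood, 330 mm wide, fixed; three trays side by side, 100 mm apart, in any order. Origin on the table under the middle one of the three lips when shut; x points away from the robot into the incubator, y along the row, z up. Hood from x = 62 to 240 mm, top 88 mm high; control housing behind it 100 mm high.
- yellow_jar_center (a point): Centre (18 mm above its underside) of the clear specimen jar with red cap, 34 mm in diameter, 36 mm high, standing loose in a low square rim (10 mm high) on the yellow tray, under the hood at the start. It rides out with the tray.
- green_jar_center (a point): Centre of the like jar with white cap on the green tray. Leave alone.
- dropper_mid (a point): Mid-height centre of an amber dropper bottle, 36 mm in diameter, 85 mm high. Loose; leave alone.
- slide_box_mid (a point): Centre of a blue slide box, 100 x 85 x 39 mm. Loose; leave alone.
- petri_dish_mid (a point): Centre of a closed orange petri dish, 92 mm in diameter, 16 mm high. Loose; leave alone.
- beaker_mid (a point): Mid-height centre of an open glass beaker, 60 mm in diameter, 70 mm high. Loose; leave alone.
- tip_rack_mid (a point): Centre of a grey pipette-tip rack with yellow tips, 120 x 80 x 53 mm. Loose; leave alone.

How it is judged:
By the outcome, as a careful person would: the job done as asked, in the order asked, and still so for the second after the job is handed in, with the robot touching nothing.
It also fails if it takes over 42 s, if anything falls off the work surface, if the arm or the gripper's body presses on something with over 40 N, if the wrist force passes 120 N, or if a joint passes its speed limit or range.

## Working session

There is one attempt and no reset: what is moved stays moved. The work goes in short steps, Python scripts to look and compute and a shell command to move; the robot and the scene stay as the last step left them, time stands still between calls to the robot, and variables do not carry over. Pictures are saved under pics/ and viewed, and the job is handed in when it is done.

```bash
mkdir -p pics; ls; cat > h.py <<'E'
import numpy as np, cv2
from workcell import get_obs, viewer, robot
def snap(cam,name):
    d=viewer.read_camera(cam); cv2.imwrite(f'pics/{name}.png',d['color'][:,:,::-1]); np.savez(f'pics/{name}.npz',**{k:np.array(d[k]) for k in('color','K','R','t')}); return d
def load(name): return dict(np.load(f'pics/{name}.npz'))
def ray(d,u,v):
    r=d['R'].T@np.linalg.inv(d['K'])@np.array([u,v,1.]); c=-d['R'].T@d['t']; return c,r/np.linalg.norm(r)
def onz(d,u,v,z):
    c,r=ray(d,u,v); return c+r*(z-c[2])/r[2]
def tri(obs):
    A=np.zeros((3,3));b=np.zeros(3)
    for d,u,v in obs:
        c,r=ray(d,u,v);P=np.eye(3)-np.outer(r,r);A+=P;b+=P@c
    return np.linalg.solve(A,b)
def proj(d,X):
    p=d['K']@(d['R']@np.array(X)+d['t']); return p[:2]/p[2]
E
python3 - <<'E'
from h import *
for c in('scene','top','wrist'):
    d=snap(c,c+'0'); print(c,(-d['R'].T@d['t']).round(3))
o=get_obs(); print(o)
E
```

```text
pics
scene [1.044 0.765 1.07 ]
top [0.351 0.015 1.359]
wrist [0.068 0.55  0.373]
{'t': 0.15, 'joints': array([ 1.24037871e+00,  3.00329332e-01,  1.52144822e+00, -3.50123672e-05,
        1.32069374e+00, -6.66063470e-02]), 'dq': array([-0.00078701, -0.00238447, -0.00243277,  0.00057528, -0.0004554 ,
       -0.00039605]), 'joint_torque': array([-2.39628920e-03, -5.43667102e+01, -3.61882818e+01, -2.07106759e-04,
        3.12089993e-03,  4.37786673e-05]), 'position': array([0.14337433, 0.5307961 , 0.23085529]), 'orientation': array([-1.01323408,  1.32324819,  1.01237647]), 'ft_force': array([-0.03009427,  0.16415949,  0.18481089]), 'wrist_torque': array([-0.02777359, -0.02995816,  0.04647736]), 'width': 0.08544311323378587}
```

View pics/scene0.png

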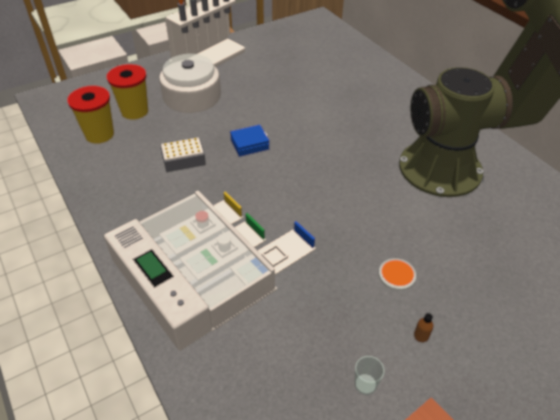

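View pics/top0.png

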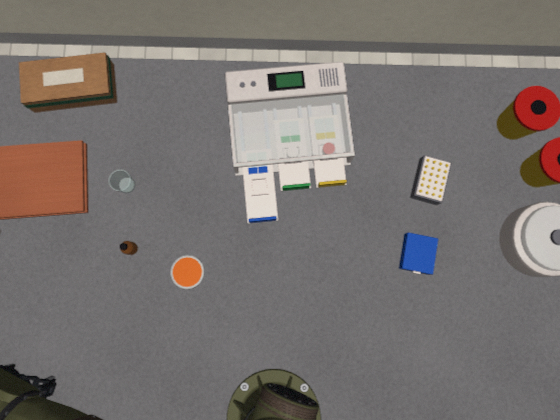

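View pics/wrist0.png

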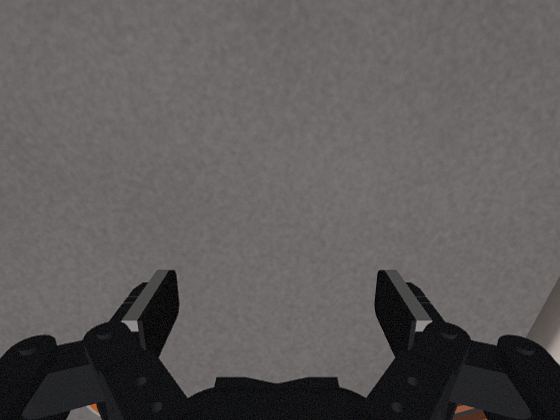

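The scene and top views show the incubator ahead of the base. In the top view the blue lip is at about (262,219), the green at (295,187) and the yellow at (332,183). The dropper, dish and beaker stand to the left, and the box and tip rack to the right. The wrist view shows only bare table. Next I'll measure the lips.

```bash
cat > m.py <<'E'
from h import *
def lips(d,rois):
    hsv=cv2.cvtColor(np.ascontiguousarray(d['color']),cv2.COLOR_RGB2HSV)
    rng={'yellow':((20,140,80),(32,255,255)),'green':((60,120,40),(85,255,255)),'blue':((105,150,60),(125,255,255))}
    out={}
    for k,(a,b) in rng.items():
        m=cv2.inRange(hsv,a,b); x0,y0,x1,y1=rois[k]; mm=np.zeros_like(m); mm[y0:y1,x0:x1]=m[y0:y1,x0:x1]
        n,l,s,c=cv2.connectedComponentsWithStats(mm)
        i=1+np.argmax(s[1:,4]); p=np.argwhere(l==i)[:,::-1].astype(np.float32)
        r=cv2.minAreaRect(p); out[k]=(c[i],r,cv2.boxPoints(r),s[i])
    return out
E
python3 - <<'E'
from m import *
T=load('top0');S=load('scene0')
a=lips(T,{'yellow':(310,172,355,192),'green':(275,175,315,195),'blue':(240,205,285,230)})
b=lips(S,{'yellow':(215,185,250,220),'green':(240,205,270,245),'blue':(285,215,325,255)})
for k in a:
    print(k,'top',a[k][0].round(1),a[k][2].round(1).tolist(),a[k][3]); print('   scene',b[k][0].round(1),b[k][2].round(1).tolist())
    print('   tri centroid',tri([(T,*a[k][0]),(S,*b[k][0])]).round(4),'top@.065',onz(T,*a[k][0],.065).round(4),'sc@.0475',onz(S,*b[k][0],.0475).round(4))
for n,d,L in(('t4',T,a),('s4',S,b)):
    im=cv2.resize(d['color'][160:230,225:365] if n=='t4' else d['color'][180:260,200:330],None,fx=5,fy=5,interpolation=cv2.INTER_CUBIC); cv2.imwrite(f'pics/{n}.png',im[:,:,::-1])
E
```

```text
yellow top [331.9 182.8] [[318.6000061035156, 181.89999389648438], [345.0, 179.6999969482422], [345.29998779296875, 183.8000030517578], [319.0, 186.10000610351562]] [319 180  27   7 111]
   scene [232.4 203.3] [[221.0, 196.0], [225.5, 191.5], [244.0, 210.0], [239.5, 214.5]]
   tri centroid [ 0.6227 -0.1492  0.0486] top@.065 [ 0.6194 -0.1472  0.065 ] sc@.0475 [ 0.6222 -0.1501  0.0475]
green top [295.6 186.3] [[282.70001220703125, 185.60000610351562], [308.8999938964844, 183.0], [309.29998779296875, 186.89999389648438], [283.0, 189.5]] [283 184  27   6 104]
   scene [254.7 225.1] [[243.5, 217.5], [247.0, 214.0], [265.5, 232.5], [262.0, 236.0]]
   tri centroid [ 0.6109 -0.0495  0.049 ] top@.065 [ 0.6076 -0.0487  0.065 ] sc@.0475 [ 0.6103 -0.0508  0.0475]
blue top [261.9 219.1] [[248.8000030517578, 218.6999969482422], [274.8999938964844, 216.3000030517578], [275.20001220703125, 219.5], [249.10000610351562, 221.89999389648438]] [249 217  27   5  85]
   scene [304.  233.6] [[292.0, 226.0], [296.5, 221.5], [316.0, 241.0], [311.5, 245.5]]
   tri centroid [0.5184 0.041  0.0494] top@.065 [0.5164 0.0406 0.065 ] sc@.0475 [0.5174 0.0396 0.0475]
```

```bash
sleep 0
```

```text
(no output)
```

View pics/t4.png

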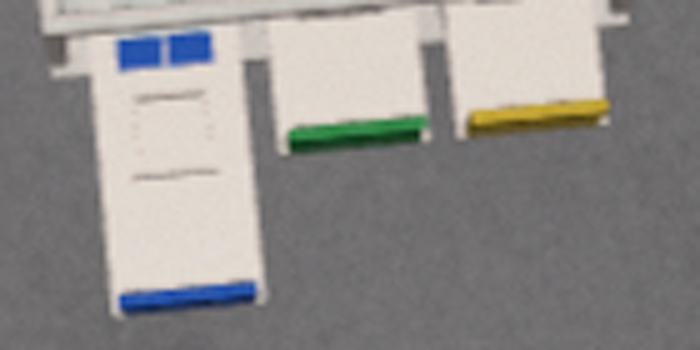

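View pics/s4.png

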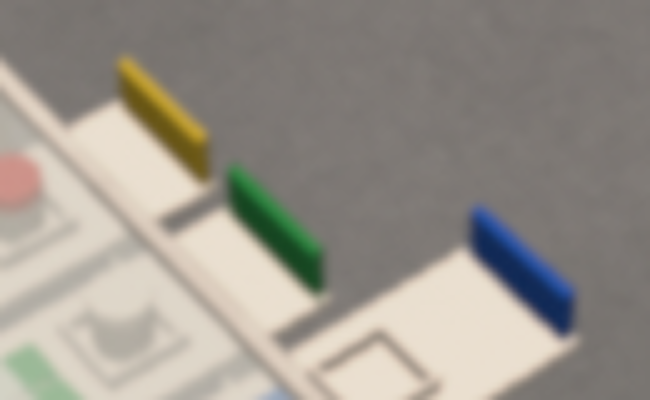

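```bash
python3 - <<'E'
from m import *
from scipy.spatial.transform import Rotation as Ro
o=get_obs(); R=Ro.from_rotvec(o['orientation']).as_matrix(); print(R.round(3)); z=R[:,2]; print('jaw axis yaw',np.arctan2(z[1],z[0]))
T=load('top0');S=load('scene0')
# long straight edges of incubator in the top view -> yaw at rough heights
a=lips(T,{'yellow':(310,172,355,192),'green':(275,175,315,195),'blue':(240,205,285,230)})
b=lips(S,{'yellow':(215,185,250,220),'green':(240,205,270,245),'blue':(285,215,325,255)})
for k in a:
    B=a[k][2]; B=B[np.argsort(B[:,1])]
    q=sorted(B.tolist()); l=sorted(q[:2],key=lambda p:p[1]); r=sorted(q[2:],key=lambda p:p[1])
    L=onz(T,l[0][0],l[0][1]-.5,.065);Rr=onz(T,r[0][0]+.5,r[0][1]-.5,.065); print(k,'back top edge',L.round(4),Rr.round(4),'len',np.linalg.norm(L-Rr).round(4),'mid',((L+Rr)/2).round(4),'yaw',np.arctan2(-(L-Rr)[0],(L-Rr)[1]).round(3))
    # height check: scene top edge (front-top) ends
P=[onz(T,*p,.0) for p in((188,272),)]; print('dish',P)
E
```

```text
[[-0.    -0.965  0.261]
 [-0.001  0.261  0.965]
 [-1.     0.    -0.001]]
jaw axis yaw 1.3069937442490072
yellow back top edge [ 0.6225 -0.1111  0.065 ] [ 0.6304 -0.1842  0.065 ] len 0.0735 mid [ 0.6265 -0.1476  0.065 ] yaw 0.108
green back top edge [ 0.6102 -0.0135  0.065 ] [ 0.619 -0.086  0.065] len 0.073 mid [ 0.6146 -0.0498  0.065 ] yaw 0.121
blue back top edge [0.5182 0.0757 0.065 ] [0.526  0.0044 0.065 ] len 0.0717 mid [0.5221 0.0401 0.065 ] yaw 0.11
dish [array([0.37340765, 0.24218942, 0.        ])]
```

```bash
python3 -m pendant '[1,30,-45,0,0.13, 1,30,-45,0,0.13, 1,30,-45,0,0.12, 1,30,-45,0,0, 1,30,-45,0,0, 1,30,-45,0,0, 1,30,-45,0,0, 1,30,-45,0,0]'; python3 -m pendant '[1,20,-45,0,0, 1,20,-45,0,0, 1,0,-40,0,0, 1,0,-20,0,0,1,0,0,0,0]'; python3 - <<'E'
from m import *
o=get_obs(); print(o['t'],o['position'],o['joints'].round(2),o['width'])
d=snap('wrist','w1')
E
```

```text
t: 0.95
position: [0.3659, 0.1962, 0.2314]
orientation: [-1.294, 1.152, 1.294]
ft_force: [0.3, 0.0, -0.4]
width: -0.0005
t: 1.45
position: [0.4052, 0.0462, 0.2312]
orientation: [-1.292, 1.154, 1.292]
ft_force: [-0.2, 0.7, -0.4]
width: -0.0
1.45 [0.40522614 0.04617939 0.23116842] [ 0.02 -0.02  1.89 -0.    1.28 -1.66] -1.8430506955193348e-05
```

View pics/w1.png

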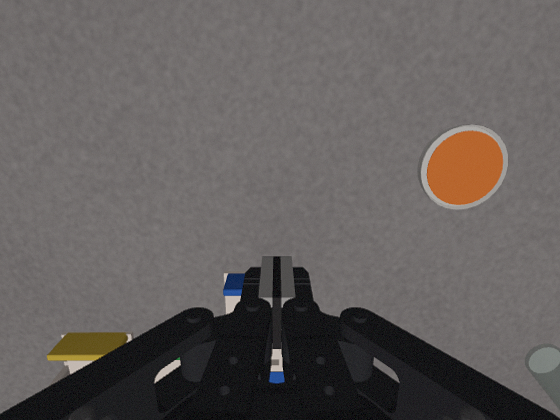

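```bash
python3 - <<'E'
from m import *
from scipy.spatial.transform import Rotation as Ro
o=get_obs(); R=Ro.from_rotvec(o['orientation']).as_matrix();z=R[:,2]; print('jaw yaw',np.arctan2(z[1],z[0]))
d=load('w1'); 
print('blue',proj(d,[.518,.04,.065]),'yel',proj(d,[.6225,-.148,.065]))
for s in([.2,-.1,.02],[.2,-.1,.07],[.15,0,.07],[.2,-.18,.02]):
    e=dict(d); e['t']=d['t']-d['R']@np.array(s)
    print(s,[proj(e,p).round(0) for p in([.518,.04,.065],[.61,-.05,.065],[.6225,-.148,.065])])
L=lips(d,{'yellow':(40,325,140,365),'green':(0,300,560,420),'blue':(220,270,245,296)})
print(L['yellow'][2],L['yellow'][3])
E
```

```text
jaw yaw 1.684621081469548
blue [258.5335382  292.12871845] yel [ 79.94843496 357.66890424]
[0.2, -0.1, 0.02] [array([389., 102.]), array([280., 187.]), array([181., 189.])]
[0.2, -0.1, 0.07] [array([374., 101.]), array([280., 176.]), array([193., 178.])]
[0.15, 0, 0.07] [array([275., 138.]), array([190., 209.]), array([105., 210.])]
[0.2, -0.18, 0.02] [array([474., 112.]), array([360., 196.]), array([261., 197.])]
[[ 47. 333.]
 [126. 333.]
 [126. 360.]
 [ 47. 360.]] [  47  333   80   28 1635]
```

The wrist view looks back toward the base: yellow lip at (87,345), blue lip partly hidden at (234,285), dish at (465,167). I'll shift so that all three lips lie ahead of the fingers in the image.

```bash
python3 -m pendant '[1,40,-15,0,0, 1,40,-15,0,0, 1,40,-15,0,0, 1,40,-15,0,0, 1,40,-15,0,0,1,0,0,0,0]'; python3 - <<'E'
from m import *
o=get_obs(); print(o['t'],o['position'])
d=snap('wrist','w2')
E
```

```text
t: 2.1
position: [0.608, -0.027, 0.2288]
orientation: [-1.293, 1.154, 1.296]
ft_force: [-0.9, -0.1, -0.4]
width: -0.0001
2.1 [ 0.60797615 -0.02702021  0.22878505]
```

View pics/w2.png

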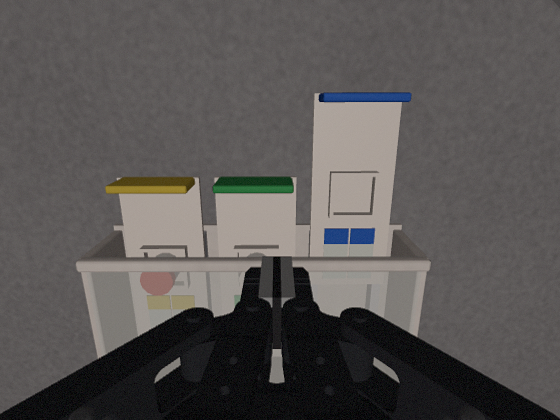

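The wrist view shows the yellow lip at (151,185), green at (254,185) and blue at (365,97), with the hood edge at row 264. I'll triangulate these against the top and scene views.

```bash
python3 - <<'E'
from m import *
d=load('w2');T=load('top0');S=load('scene0')
w=lips(d,{'yellow':(95,165,210,205),'green':(205,165,305,205),'blue':(310,85,420,110)})
a=lips(T,{'yellow':(310,172,355,192),'green':(275,175,315,195),'blue':(240,205,285,230)})
for k in w:
    x,y,wd,h,_=w[k][3]; print(k,w[k][3],w[k][0].round(1))
    g=onz(d,x,y,.065);f=onz(d,x+wd,y,.065); print('  front row @.065 ends',g.round(4),f.round(4),np.linalg.norm(g-f).round(4))
    print('  centroid@.065',onz(d,*w[k][0],.065).round(4),'tri top',tri([(d,*w[k][0]),(T,*a[k][0])]).round(4))
# yellow jar cap, height check
c,r=ray(d,0,0); print(c)
E
```

```text
yellow [ 105  177   87   17 1059] [149.4 185.5]
  front row @.065 ends [ 0.6156 -0.1845  0.065 ] [ 0.6064 -0.1054  0.065 ] 0.0796
  centroid@.065 [ 0.6189 -0.1441  0.065 ] tri top [ 0.6224 -0.1488  0.0519]
green [ 213  177   80   16 1213] [253.3 184.8]
  front row @.065 ends [ 0.6041 -0.0863  0.065 ] [ 0.5956 -0.0135  0.065 ] 0.0733
  centroid@.065 [ 0.6071 -0.049   0.065 ] tri top [ 0.6096 -0.0492  0.0551]
blue [321  93  90   9 794] [366.1  97. ]
  front row @.065 ends [0.5205 0.0006 0.065 ] [0.5116 0.0767 0.065 ] 0.0766
  centroid@.065 [0.5193 0.0393 0.065 ] tri top [0.5183 0.0413 0.0553]
[ 0.53054993 -0.03675561  0.37077126]
```

```bash
python3 -m pendant '[1,-34,15,0,0, 1,-35,16,0,0, 1,-34,15,0,0, 1,-35,16,-20,0, 1,0,0,-45,0, 1,0,0,-45,0, 1,0,0,-45,0, 1,0,0,-28,0]'; python3 -m pendant '[1,0,0,0,0]'; python3 - <<'E'
from m import *
o=get_obs(); print(o['t'],o['position'],o['ft_force'])
d=snap('wrist','w3')
E
```

```text
t: 2.95
position: [0.4653, 0.0363, 0.0461]
orientation: [-1.294, 1.153, 1.297]
ft_force: [0.3, 0.6, 0.4]
width: -0.0002
t: 3.05
position: [0.4647, 0.0361, 0.0457]
orientation: [-1.292, 1.155, 1.3]
ft_force: [-0.1, 0.1, 0.2]
width: 0.0002
3.05 [0.46469877 0.03613482 0.0457425 ] [-0.11802578  0.13098214  0.24692763]
```

View pics/w3.png

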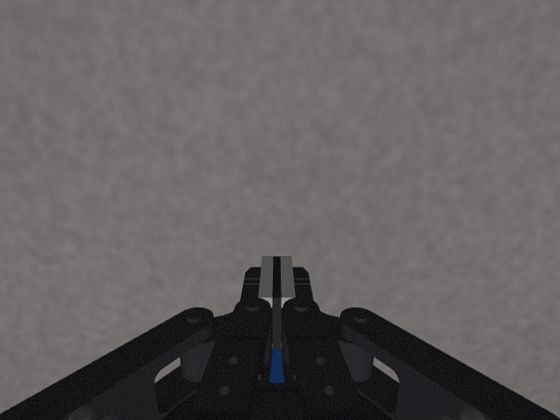

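```bash
python3 -m pendant '[1,15,1.7,0,0, 1,12,1.4,0,0, 1,8,0.9,0,0, 1,8,0.9,0,0, 1,8,0.9,0,0, 1,8,0.9,0,0, 1,8,0.9,0,0, 1,8,0.9,0,0]'; python3 -m pendant '[1,8,0.9,0,0, 1,8,0.9,0,0, 1,8,0.9,0,0, 1,4,0.5,0,0, 1,0,0,0,0]'
```

```text
t: 3.9
position: [0.5429, 0.0437, 0.0483]
orientation: [-1.294, 1.152, 1.294]
ft_force: [-2.3, 0.8, 0.9]
width: 0.0002
t: 4.4
position: [0.5709, 0.0468, 0.0482]
orientation: [-1.295, 1.152, 1.294]
ft_force: [-0.5, 0.2, -1.4]
width: 0.0001
```

```bash
python3 -m pendant '[1,4,0.5,0,0, 1,3,0.4,0,0, 1,2,0.2,0,0]';python3 -m pendant '[1,2,0.2,0,0]';python3 -m pendant '[1,2,0.2,0,0]';
```

```text
t: 4.7
position: [0.5794, 0.0479, 0.0482]
orientation: [-1.294, 1.152, 1.294]
ft_force: [-3.2, -0.7, -2.1]
width: 0.0007
t: 4.8
position: [0.5813, 0.0481, 0.0481]
orientation: [-1.294, 1.152, 1.295]
ft_force: [-2.6, -0.4, -2.3]
width: 0.0001
t: 4.9
position: [0.5833, 0.0483, 0.0482]
orientation: [-1.294, 1.152, 1.294]
ft_force: [-2.3, 0.1, -0.8]
width: 0.0002
```

```bash
python3 -m pendant '[1,2,0.2,0,0]';python3 -m pendant '[1,2,0.2,0,0]';python3 - <<'E'
from m import *
d=snap('top','t5'); o=get_obs(); print(o['position'],o['ft_force'])
cv2.imwrite('pics/t5z.png',cv2.resize(d['color'][140:230,225:365],None,fx=5,fy=5,interpolation=cv2.INTER_CUBIC)[:,:,::-1])
E
```

```text
t: 5.0
position: [0.5854, 0.0486, 0.0482]
orientation: [-1.294, 1.152, 1.294]
ft_force: [-2.1, 0.3, -2.4]
width: 0.0002
t: 5.1
position: [0.5857, 0.0486, 0.0481]
orientation: [-1.292, 1.156, 1.298]
ft_force: [-29.0, -4.5, 16.3]
width: -0.0
[0.58563445 0.04864964 0.04815714] [-19.00070087  -2.8595693    8.80386536]
```

View pics/t5z.png

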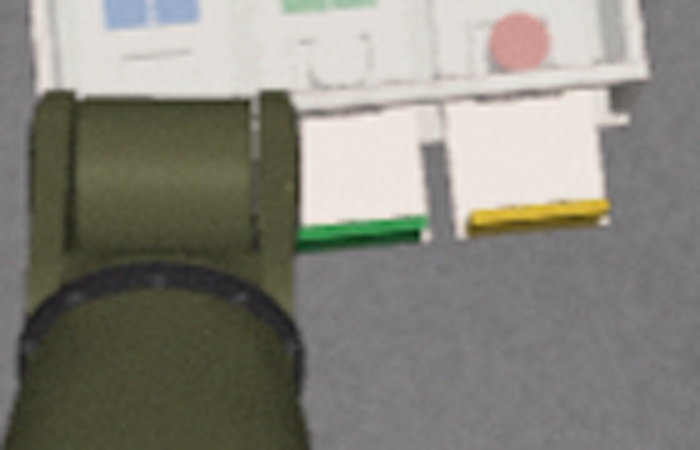

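Blue met its home stop, with the force jumping from 2 N to 29 N where I predicted. The top view shows green still shut (lip at crop 365,232) and yellow still home (540,215). I'll back off, rise and go behind the yellow lip.

```bash
python3 -m pendant '[1,-10,-1.1,0,0, 1,0,0,45,0, 1,0,0,45,0, 1,20,-45,0,0, 1,20,-45,0,0, 1,20,-45,0,0, 1,15,-40,0,0, 1,2,-17,0,0]'; python3 -m pendant '[1,0,0,0,0]'; python3 - <<'E'
from m import *
d=snap('wrist','w4'); o=get_obs(); print(o['t'],o['position'],o['ft_force'])
E
```

```text
t: 5.95
position: [0.6552, -0.148, 0.1382]
orientation: [-1.294, 1.153, 1.291]
ft_force: [-0.9, 0.4, 0.4]
width: 0.0001
t: 6.05
position: [0.6544, -0.1466, 0.138]
orientation: [-1.293, 1.153, 1.292]
ft_force: [-0.1, 1.1, -0.5]
width: 0.0001
6.1 [ 0.65426471 -0.14480443  0.13813182] [-0.19535853  0.54084905  0.11300786]
```

View pics/w4.png

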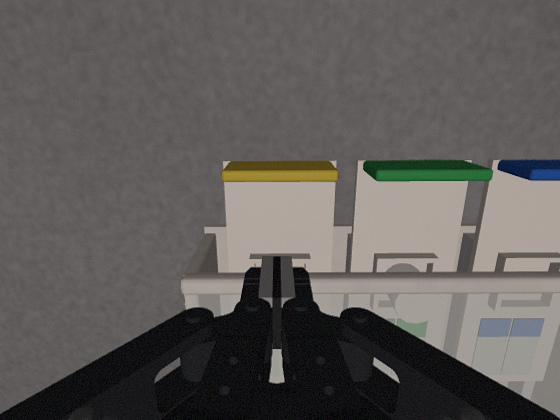

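Blue is now level with green and yellow, all at about row 168. The yellow lip is centred at (280,171) and the hood edge is at row ~276. I'll check the clearance.

```bash
python3 - <<'E'
from m import *
d=load('w4'); o=get_obs(); p=o['position'];u=np.array([.9934,.1148,0])
w=lips(d,{'yellow':(215,155,345,185),'green':(360,155,495,185),'blue':(495,155,560,185)})
for k in w: print(k,w[k][3],w[k][0])
print('front top',((onz(d,225,162,.065)-p)@u).round(4),'rear top row180',((onz(d,280,180,.065)-p)@u).round(4), 'hood front edge row272',((onz(d,280,272,.088)-p)@u).round(4))
print('tri rear centre w/ w2', tri([(d,280,180),(load('w2'),151,193)]).round(4))
print(p)
for k in range(1): print('tcp pix',proj(d,p),'tip lowered',proj(d,p-[0,0,.07]))
E
```

```text
yellow [ 222  161  116   21 2225] [279.63865169 171.34426966]
green [ 363  160  129   21 2336] [426.40496575 170.67594178]
blue [499 160  61  20 950] [533.91263158 168.71473684]
front top -0.0403 rear top row180 -0.0286 hood front edge row272 0.0253
tri rear centre w/ w2 [ 0.6296 -0.1474  0.0514]
[ 0.65426471 -0.14480443  0.13813182]
tcp pix [281.35547045 275.44503159] tip lowered [279.87110446 223.23199551]
```

```bash
python3 -m pendant '[1,0,0,-40,0, 1,0,0,-33,0]'; python3 -m pendant '[1,0,0,-15,0, 1,0,0,0,0]'; python3 - <<'E'
from m import *
d=snap('wrist','w5'); d2=snap('scene','s5');o=get_obs(); print(o['t'],o['position'],o['ft_force'])
cv2.imwrite('pics/s5z.png',cv2.resize(d2['color'][150:300,100:340],None,fx=3,fy=3,interpolation=cv2.INTER_CUBIC)[:,:,::-1])
E
```

```text
t: 6.3
position: [0.6544, -0.1427, 0.0649]
orientation: [-1.296, 1.15, 1.294]
ft_force: [0.7, -0.3, -1.7]
width: -0.0001
t: 6.5
position: [0.6535, -0.1429, 0.0487]
orientation: [-1.293, 1.153, 1.298]
ft_force: [0.0, -0.6, -0.5]
width: -0.0
6.6 [ 0.65504508 -0.14383859  0.05194198] [ 0.21367406 -1.26107428  0.09593401]
```

View pics/w5.png

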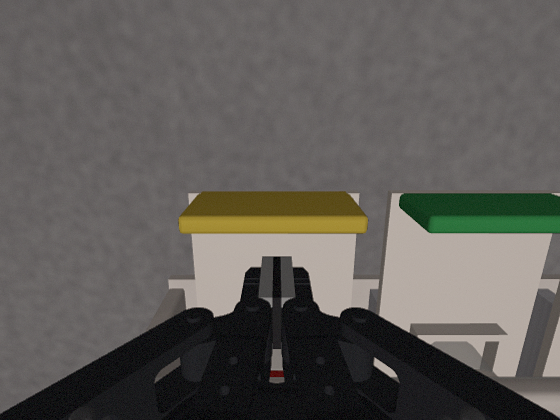

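View pics/s5z.png

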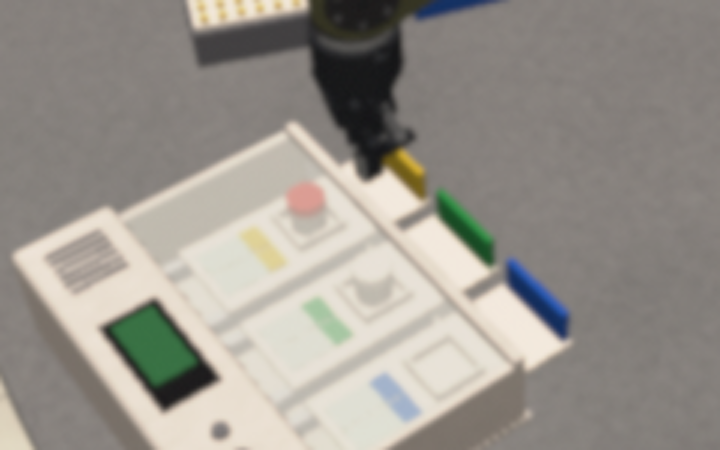

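The fingertips stand between the yellow lip (rows 192–232) and the hood with no contact force. The jar stands upright in its rim and blue is home. Now I'll draw the tray out slowly.

```bash
python3 -m pendant '[1,-5,-0.6,-5,0, 1,-5,-0.6,0,0, 1,-3,-0.3,0,0, 1,-3,-0.3,0,0, 1,-3,-0.3,0,0, 1,-3,-0.4,0,0, 1,-4,-0.5,0,0, 1,-4,-0.5,0,0]';  python3 - <<'E'
from m import *
d=snap('wrist','w6'); o=get_obs(); print(o['t'],o['position'],o['ft_force'])
E
```

```text
t: 7.4
position: [0.6241, -0.1479, 0.0454]
orientation: [-1.295, 1.152, 1.294]
ft_force: [2.3, 1.0, 0.7]
width: -0.0002
7.45 [ 0.62355631 -0.14797154  0.04527517] [ 0.54127148 -1.37894117  0.35341634]
```

View pics/w6.png

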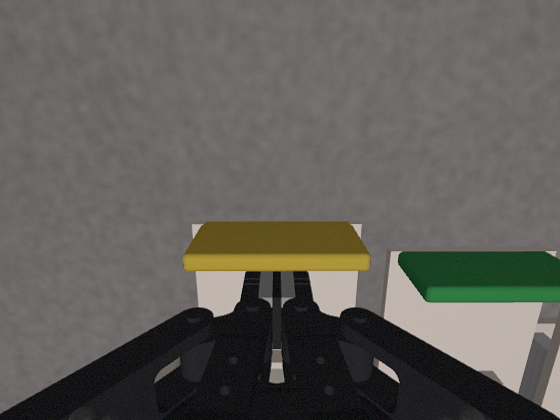

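```bash
python3 -m pendant '[1,-5,-0.6,0,0, 1,-6,-0.7,0,0, 1,-6,-0.7,0,0, 1,-6,-0.7,0,0, 1,-6,-0.7,0,0, 1,-6,-0.7,0,0, 1,-6,-0.7,0,0, 1,-6,-0.7,0,0]';python3 -m pendant '[1,-6,-0.7,0,0, 1,-6,-0.7,0,0, 1,-6,-0.7,0,0, 1,-5,-0.6,0,0, 1,-5,-0.6,0,0, 1,-4,-0.5,0,0, 1,-3,-0.3,0,0]';python3 -m pendant '[1,-2,-0.2,0,0, 1,-2,-0.2,0,0]'
```

```text
t: 8.25
position: [0.5768, -0.1535, 0.0452]
orientation: [-1.294, 1.152, 1.294]
ft_force: [2.6, -1.2, -0.2]
width: 0.0003
t: 8.95
position: [0.542, -0.1575, 0.0453]
orientation: [-1.294, 1.152, 1.294]
ft_force: [1.9, -1.3, -0.7]
width: 0.0001
t: 9.15
position: [0.5382, -0.1579, 0.0453]
orientation: [-1.294, 1.152, 1.294]
ft_force: [2.9, -1.4, -0.7]
width: -0.0
```

```bash
for i in 1 2 3 4 ; do python3 -m pendant '[1,-2,-0.2,0,0]' | egrep 'pos|ft'; done
```

```text
position: [0.5363, -0.1581, 0.0453]
ft_force: [2.8, -1.2, -0.8]
position: [0.5342, -0.1583, 0.0453]
ft_force: [2.7, -1.7, -0.5]
position: [0.5322, -0.1585, 0.0453]
ft_force: [2.9, -0.5, 0.6]
position: [0.5302, -0.1587, 0.0453]
ft_force: [1.9, -2.1, -0.3]
```

```bash
python3 -m pendant '[1,-2,-0.2,0,0]' | egrep 'pos|ft'
```

```text
position: [0.5294, -0.1588, 0.0455]
ft_force: [25.0, 2.2, -14.7]
```

```bash
python3 -m pendant '[1,-2,-0.2,0,0]' | egrep 'pos|ft'
```

```text
position: [0.5294, -0.1589, 0.0456]
ft_force: [41.8, 4.3, -25.5]
```

The stop was reached at 25 N, then 42 N, at x=0.529 as predicted. I'll ease off the lip, rise and look.

```bash
python3 -m pendant '[1,8,0.9,0,0, 1,4,0.5,0,0, 1,0,0,20,0, 1,0,0,45,0, 1,0,0,45,0, 1,0,0,45,0, 1,0,0,0,0]'; python3 - <<'E'
from m import *
d=snap('wrist','w7'); o=get_obs(); print(o['t'],o['position'],o['ft_force'])
E
```

```text
t: 10.45
position: [0.5399, -0.1583, 0.2065]
orientation: [-1.301, 1.149, 1.286]
ft_force: [0.6, -0.1, -0.0]
width: 0.0001
10.5 [ 0.53892669 -0.15793186  0.20300475] [-0.81246301 -0.33194593 -1.75790289]
```

View pics/w7.png

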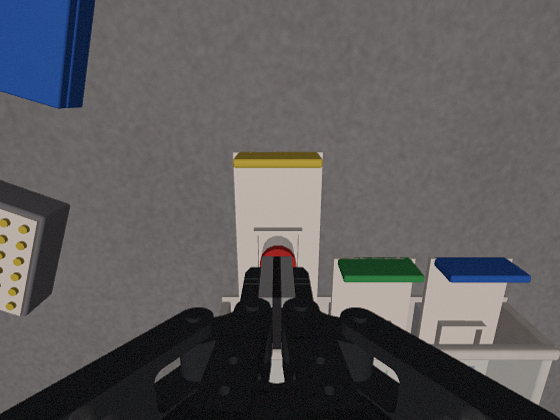

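Yellow is out (lip at (278,160)) with the red-capped jar in its rim at (278,255). Green and blue are level at about row 270. I'll retreat for a clear look from the fixed cameras.

```bash
python3 -m pendant '[1,-35,5,10,0, 1,-40,15,0,0, 1,-40,30,0,0, 1,-30,40,0,0, 1,0,40,0,0, 1,0,40,0,0, 1,0,30,0,0, 1,0,0,0,0]'; python3 - <<'E'
from m import *
T=snap('top','t8'); S=snap('scene','s8'); T0=load('top0'); S0=load('scene0'); u=np.array([.9934,.1148,0])
a=lips(T,{'yellow':(310,172,365,240),'green':(275,175,315,195),'blue':(240,165,285,230)})
b=lips(T0,{'yellow':(310,172,355,192),'green':(275,175,315,195),'blue':(240,205,285,230)})
for k in a:
    P=onz(T,*a[k][0],.06); Q=onz(T0,*b[k][0],.06); print(k,P.round(4),'moved along u mm',(1000*(P-Q)@u).round(1))
cv2.imwrite('pics/t8z.png',cv2.resize(T['color'][60:300,80:460],None,fx=2,fy=2)[:,:,::-1])
cv2.imwrite('pics/s8z.png',cv2.resize(S['color'][100:400,90:450],None,fx=2,fy=2)[:,:,::-1])
E
```

```text
t: 11.3
position: [0.3924, 0.0447, 0.2092]
orientation: [-1.295, 1.152, 1.299]
ft_force: [-0.7, 0.1, 0.6]
width: -0.0002
yellow [ 0.5125 -0.1618  0.06  ] moved along u mm -108.9
green [ 0.6085 -0.0492  0.06  ] moved along u mm -0.1
blue [0.5971 0.0491 0.06  ] moved along u mm 80.4
```

View pics/t8z.png

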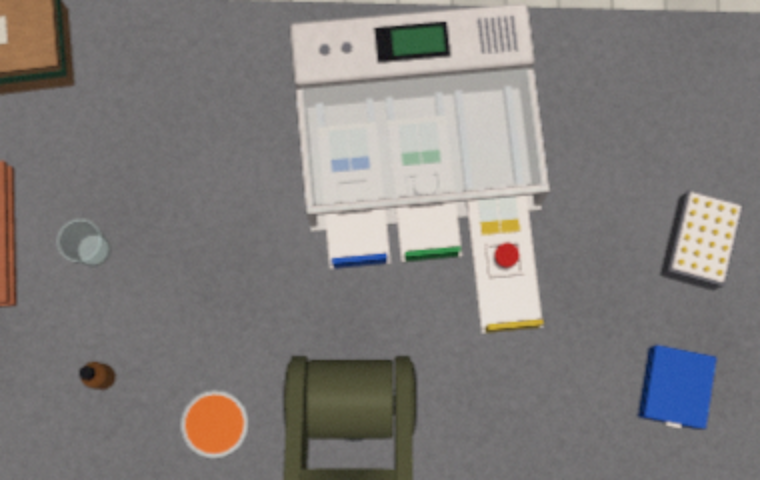

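View pics/s8z.png

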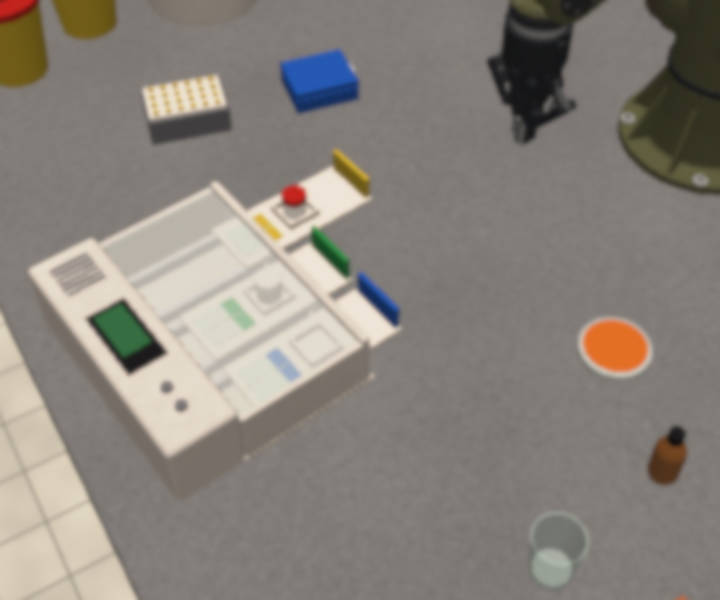

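In both views yellow is fully out with the jar upright in its rim, at (505,257) in the top crop. Blue is in line with green and the other objects are in place. I'll hand in.

```bash
python3 - <<'E'
from h import *
print(robot.sign_off())
E
```

```text
the job is handed in; nothing more can be done
None
```

I did the job in the order asked and handed it in at about 11 s on the robot's clock (limit 42 s). No verdict was given.

- **Blue tray:** I pushed it home with closed fingers until the force jumped from about 2 N to 29 N at the predicted stop. It moved about 80 mm, and its lip is level with green's.
- **Yellow tray:** I hooked the fingertips behind the lip and drew it out to its stop, where the force rose to 25 N, then 42 N at the wrist. That last reading came from one extra 2 mm step against the stop, through the fingertips. The top view gives 108.9 mm of travel, which matches 110 mm within the camera error.
- **The rest:** The red-capped jar is upright in its rim on the yellow tray. Green moved 0.1 mm, which is within the measuring error. By eye, the other objects are where they were. The arm has retreated and touches nothing.
- **Check that disagreed:** Triangulated lip heights came out at 49–55 mm, against 65 mm for the top edge. I put this down to the colour patches including the faces of the lips, so I used 65 mm. The stops were met within about 3 mm of where I expected them.

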